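# Index the vial carousel to the next hole

### The job

Bring the next vial under the dosing nozzle: with the fingertips press the carousel's indexing plunger fully in to free the turntable, push the turntable counter-clockwise (seen from above) to the next hole of the index ring, not beyond, and let the plunger spring back up so that the table is locked there. Only press and push: the vials stay in their sockets and the other things on the bench are left where they are. Finish with the hand clear of everything.

Things in the scene. Friction and masses are not known exactly. Their poses are not given: they have to be found in the camera images.
- carousel: Fixed base: white round housing 260 mm wide, 40 mm high, with an aluminium index ring on top showing eight dark holes 45 degrees apart on a circle of 105 mm radius. Origin on the turning axis at bench level, z up. Place and yaw vary. Opposite to the plunger's start a 16 mm steel post, 168 mm high, stands 150 mm from the axis and carries the nozzle arm inward.
- hub (a point): Point on the turning axis, at the top of the small dark hub of the turntable, 66 mm above the bench. The turntable is an aluminium disc 170 mm wide, top 54 mm above the bench, with five grey sockets and a lug that sticks out over the index ring and carries the plunger and the push tab.
- turntable (a joint): Angle of the turntable about its vertical axis, rad: 0 in the hole where it starts, growing counter-clockwise seen from above; the next hole is at 0.785 (45 degrees). Freed, it turns with about 2 N at the tab, and friction holds it where it is left. With the pin in a hole it has under 1 degree of play.
- plunger (a joint): How far the plunger is pressed in, m: 0 sprung up, 0.010 at its stop; spring 3.5 N at first, 7 N at the stop. Its pin locks the table unless it is over 7.5 mm in. When the table has turned 5 degrees or more out of the hole the pin rides under the index plate: let go, the plunger stays about 7.5 mm in and springs up by itself, locking the table, when the next hole comes.
- plunger_top (a point): Centre of the flat top of the plunger's round black cap (34 mm in diameter), which stands on the lug 105 mm from the turning axis; 83 mm above the bench when sprung up, 73 mm when fully in. Pressed straight down.
- push_tab (a point): Middle of the upper edge of the push tab's face that looks at the plunger. The tab is an upright steel plate on the lug, 40 mm wide (radially), 6 mm thick, top edge 110 mm above the bench, 27 mm above the cap. It stands on the counter-clockwise side of the cap, its face 24 mm from the cap's centre. Pushing this face turns the table counter-clockwise.
- next_hole (a point): Centre of the next index hole (13 mm dark disc in the index ring), 41 mm above the bench, 105 mm from the axis: the plunger must end above it.
- nozzle_tip (a point): Tip of the fixed steel dosing nozzle, 126 mm above the bench and 60 mm from the axis, straight opposite to the plunger's first hole. vial2 stands under it at the start, vial1 after the turn.
- vial0: Loose amber glass vial with white cap, 23 mm in diameter, 52 mm high, upright in a socket of the turntable, 60 mm from the axis. Origin at the centre of its underside. Stays in its socket.
- socket0 (a point): Middle of the floor of the socket in which vial0 stands (grey ring 33 mm outside, 27 mm inside, 16 mm high); turns with the turntable, 57 mm above the bench.
- vial1: Loose amber glass vial with white cap, 23 mm in diameter, 52 mm high, upright in a socket of the turntable, 60 mm from the axis. Origin at the centre of its underside. Stays in its socket.
- socket1 (a point): Middle of the floor of the socket in which vial1 stands (grey ring 33 mm outside, 27 mm inside, 16 mm high); turns with the turntable, 57 mm above the bench.
- vial2: Loose amber glass vial with white cap, 23 mm in diameter, 52 mm high, upright in a socket of the turntable, 60 mm from the axis. Origin at the centre of its underside. Stays in its socket.
- socket2 (a point): Middle of the floor of the socket in which vial2 stands (grey ring 33 mm outside, 27 mm inside, 16 mm high); turns with the turntable, 57 mm above the bench.
- petri_dish: Flat closed glass dish, 92 mm in diameter, 16 mm high, near the carousel. Origin at the underside's centre. Bystander, leave it alone.
- paper_cup: White cup, 70 mm in diameter, 75 mm high, near the carousel. Origin at the underside's centre. Bystander, leave it alone.
- beaker: Glass beaker, 64 mm in diameter, 85 mm high. Origin at the underside's centre. Bystander, leave it alone.
- reagent_bottle: Amber bottle with blue cap, 60 mm in diameter, 130 mm high. Origin at the underside's centre. Bystander, leave it alone.
- screwdriver: Screwdriver lying on the bench. Origin at the underside's centre. Bystander, leave it alone.
- sample_jar: Glass jar with white lid, 56 mm in diameter, 60 mm high. Origin at the underside's centre. Bystander, leave it alone.
- stopper: Black rubber stopper, 28 mm in diameter, 25 mm high, near the carousel. Origin at the underside's centre. Bystander, leave it alone.

How it is judged:
By the outcome, as a careful person would: the job done as asked, in the order asked, and still so for the second after the job is handed in, with the robot touching nothing.
It also fails if it takes over 38 s, if anything falls off the work surface, if the arm or the gripper's body presses on something with over 40 N, if the wrist force passes 120 N, or if a joint passes its speed limit or range.

### The arm

A 7-joint arm with a two-finger parallel gripper is mounted at the origin on the work surface. World frame = base frame: x ahead of the robot, y to its left, z up, the work surface at z = 0. Lengths are in m, angles in rad, forces in N, time in s.
With the tool pointing down it reaches from about 0.35 to 0.9 m from the base axis. Payload 8.1 kg.
Tool frame: the origin (TCP) lies on the centre line of the jaws, within the pads' length; the fingertips stand 19 mm ahead of it and the grasp point (between the pads) is the TCP; z points along the fingers, y is the direction in which the jaws open and shut (so a half turn about z gives the same grasp; the last joint's range is limited). The gripper opens to 92 mm and grips with 3 to 60 N. Pads are 19 mm wide; open, the fingers measure 130 mm over their backs; the gripper's body (75 mm by 190 mm) begins 47 mm behind the grasp point.
Start: joints at [-1.276, 0.434, 0.025, 1.573, -0.012, 1.134, -0.075], TCP at [0.242, 0.576, 0.246] pointing down, gripper open.
Joint ranges: [-2.62, 2.62], [-0.44, 2.09], [-1.27, 1.32], [0.08, 2.57], [-1.32, 4.46], [0.12, 2], [-2.74, 2.74]. Speed limits (rad/s): [2.22, 2.22, 3.01, 3.01, 3.14, 3.14, 3.14].

### API

Orientations are given as a rotation vector (axis times angle).
In Python, from cell import monitor, imaging, workorder, outline_of gives the robot as it stands.
- The arm moves only by the tool move_arm, never from a script. Its argument "series" is a list of rows, each a list of 6 numbers: the shift along the world's x, y, z in cm, then the turn, a rotation vector about the world's x, y, z in degrees. A call has 1 to 8 rows; each row shifts and turns the commanded pose from where the row before left it; what a row does not reach is not made up. A row lasts 1/10 s, in which the tool goes at most 50 mm and 8.59 degrees, less where a joint would pass 70% of its speed; a pose out of reach is approached as far as the arm can. A call with a gripper value outside its range is refused whole. "grip" is the opening, from 0 (shut) to 1 (fully open), set as the call begins (left out, the last holds). The fingers move at their own pace and stop on an object; "force" is the grip in N (left out, the last holds). Time passes only in rows, so rows that do not move let the fingers close. It gives the time, the measured TCP pose, the force and the opening at its end, in the units of the state.
- monitor.observe(): the state, without advancing time (a new reading comes with each control period).
- imaging.get_image(name): name is "scene" or "top" or "wrist"; returns a dict with "color" (384x512x3 uint8, red, green, blue), "fx", "fy", "cx", "cy" (pixels), "dist_coeffs" ([k1, k2, p1, p2, k3] as OpenCV has them; the pictures are not rectified), "rvec" (rotation vector, rad) and "tvec" (3), from world to camera coordinates, as OpenCV has them; the wrist camera has in their place "mount" (4x4, takes a point from camera to tool coordinates, whose origin is the TCP and whose axes are the flange's). Camera axes: x right, y down, z forward; pixel columns grow to the right and rows downward; lengths in m; the calibration is good to about 2 mm. A picture is of the moment at which its call begins: read the wrist's pose just before it. There is no depth.
- workorder.sign_off(): hands the job in, once; it reports no verdict.
Trained networks look in the newest picture that a camera, given by its name, has taken for a name from the list of things; names that differ only in an ending like _2 or _b are one class to them, and where a whole thing is asked for, a point or a joint stands for the part that bears it (a point fixed in the world has none). Each returns a list of dicts, best first, with "p" (0 to 1); they miss things now and then, are a little off and sometimes report something else, mostly with a low value. They report only what shows in the picture. A call takes as long as a camera call.
- outline_of(camera, thing): "mask" (384x512 bool, what is visible of it) and "rect" ([left, top, width, height] in pixels, round what is visible of it).
The state is a dict: "clock": time; "joints": joint angles; "dq": joint speeds; "joint_efforts": joint torques, N m; "position": TCP position; "ee_rot": TCP orientation; "force": force on the tool from outside, world axes, zero at the start; "ft_torque": the same for the moment, N m; "width": opening from 0.0 (shut) to 1.0 (fully open).
Only numpy, scipy, OpenCV 4.12 (cv2) and the standard library are available. Lean on these libraries where they do the work, as an engineer would, in place of code of your own. Each camera call takes 0.05 s, during which the arm holds its last target. There are 200 camera calls.

## Working session

There is one attempt and no reset: what is moved stays moved. The work goes in short steps, Python scripts to look and compute and a tool call to move; the robot and the scene stay as the last step left them, time stands still between calls to the robot, and variables do not carry over. Pictures are saved under pics/ and viewed, about 8 in all and at most 12, crops included, and the job is handed in when it is done.

Besides the shell and the picture viewer there is one more tool, called after "Request:" as name(argument=value, ...) on one line, values as JSON. move_arm: Moves the arm, as the interface text tells. Its arguments: {"type":"object","properties":{"series":{"type":"array"},"grip":{"type":"number"},"force":{"type":"number"}},"required":["series"]}

```bash
mkdir -p pics; ls
cat > h.py <<'E'
import numpy as np, cv2
from cell import monitor, imaging, workorder, outline_of
def cam(im):
    K=np.array([[im['fx'],0,im['cx']],[0,im['fy'],im['cy']],[0,0,1.]]);return K,np.array(im['dist_coeffs'],float)
def pose(im):
    if 'rvec' in im: return cv2.Rodrigues(np.array(im['rvec'],float))[0],np.array(im['tvec'],float).ravel()
    s=im['state'];T=np.eye(4);T[:3,:3]=cv2.Rodrigues(np.array(s['ee_rot'],float))[0];T[:3,3]=s['position']
    M=np.linalg.inv(T@np.array(im['mount']));return M[:3,:3],M[:3,3]
def get(n):
    s=monitor.observe();im=imaging.get_image(n);im['state']=s;return im
def proj(im,P):
    R,t=pose(im);K,d=cam(im);return cv2.projectPoints(np.array(P,float).reshape(-1,1,3),cv2.Rodrigues(R)[0],t,K,d)[0].reshape(-1,2)
def ray(im,uv,z):
    R,t=pose(im);K,d=cam(im);u=cv2.undistortPoints(np.array(uv,float).reshape(-1,1,2),K,d).reshape(-1,2)
    D=np.c_[u,np.ones(len(u))]@R;c=-R.T@t;return c+D*((z-c[2])/D[:,2])[:,None]
def save(im,f,s=1.5):
    cv2.imwrite(f,cv2.resize(im['color'][:,:,::-1],None,fx=s,fy=s))
E
python3 - <<'E'
from h import *
np.set_printoptions(precision=4,suppress=True)
s=monitor.observe();print(s)
for n in ['top','scene']:
    im=get(n);save(im,f'pics/{n}0.png')
    for th in ['carousel','hub','plunger_top','push_tab','vial0','petri_dish','paper_cup','stopper','beaker','reagent_bottle']:
        for o in outline_of(n,th)[:3]:
            m=o['mask'];ys,xs=np.nonzero(m);c=[xs.mean(),ys.mean()]
            z={'plunger_top':.083,'push_tab':.08,'hub':.06,'vial0':.1}.get(th,.04)
            print(n,th,round(o['p'],2),o['rect'],np.round(c,1),ray(im,[c],z)[0])
E
```

```text
pics
{'clock': 0.0, 'joints': array([-1.2756,  0.4352,  0.025 ,  1.5741, -0.0116,  1.134 , -0.0751]), 'dq': array([ 0.0007, -0.0013, -0.0015, -0.0001,  0.0006,  0.0005,  0.0009]), 'joint_efforts': array([  0.001 , -66.7847,   0.9852, -31.4473,  -0.0606,   0.0425,
         0.0002]), 'position': array([0.242 , 0.5757, 0.2449]), 'ee_rot': array([-0.6209, -3.0795,  0.0025]), 'force': array([-0.422 , -0.7793, -0.9404]), 'ft_torque': array([-0.0184,  0.0004,  0.0291]), 'width': 1.0016064305734473}
top carousel 0.56 [201.4, 158.9, 71.1, 89.2] [235.3 209. ] [0.5603 0.109  0.04  ]
top hub 0.9 [198.9, 160.7, 76.2, 88.0] [235.4 209.5] [0.5572 0.1069 0.06  ]
top plunger_top 0.63 [225.7, 235.1, 9.2, 13.4] [230.2 240.4] [0.4536 0.1233 0.083 ]
top push_tab 0.93 [211.2, 184.6, 53.3, 66.7] [234.4 214.4] [0.54   0.1087 0.08  ]
top vial0 0.68 [212.8, 185.5, 51.8, 63.3] [234.1 214.4] [0.5392 0.1079 0.1   ]
top vial0 0.6 [250.0, 211.0, 5.9, 2.6] [251.8 211.9] [0.5464 0.0496 0.1   ]
top petri_dish 0.77 [165.6, 191.0, 21.1, 22.5] [175.5 203.8] [0.5814 0.3157 0.04  ]
top paper_cup 0.53 [275.7, 160.2, 17.1, 
[... 1276 characters left out ...]
6 0.1   ]
scene petri_dish 0.68 [355.3, 215.0, 31.5, 23.2] [371.5 228. ] [0.6255 0.3112 0.04  ]
scene petri_dish 0.37 [277.8, 192.5, 9.4, 17.6] [283.4 202.9] [0.5302 0.0573 0.04  ]
scene paper_cup 0.77 [226.0, 220.1, 27.0, 31.4] [239.9 234.2] [ 0.6875 -0.0557  0.04  ]
scene paper_cup 0.28 [139.0, 170.1, 7.2, 32.8] [140.8 178.1] [ 0.4313 -0.4497  0.04  ]
scene stopper 0.51 [332.8, 246.5, 13.1, 10.2] [337.7 252.2] [0.7315 0.211  0.04  ]
scene beaker 0.96 [417.2, 201.2, 30.1, 33.9] [430.  218.1] [0.5645 0.4828 0.04  ]
scene reagent_bottle 0.62 [385.1, 165.8, 26.5, 39.5] [398.8 186. ] [0.4033 0.4283 0.04  ]
scene reagent_bottle 0.45 [260.0, 173.5, 81.9, 83.8] [300.4 217.8] [0.5989 0.1114 0.04  ]
```

Run:
```python
from h import *
a=get('top')['color'][135:265,150:310,::-1];b=get('scene')['color'][140:270,220:380,::-1]
cv2.imwrite('pics/crop.png',np.vstack([cv2.resize(i,None,fx=4,fy=4,interpolation=cv2.INTER_CUBIC)[:520] for i in (a,)]))
cv2.imwrite('pics/crop2.png',cv2.resize(b,None,fx=4,fy=4,interpolation=cv2.INTER_CUBIC))
```

```text
(no output)
```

View pics/crop.png

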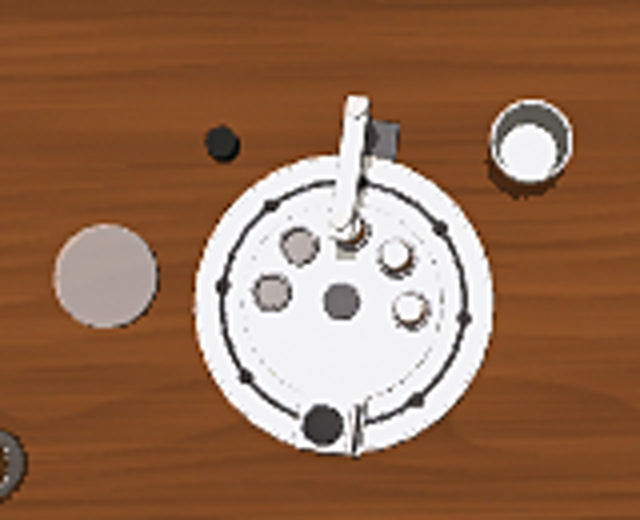

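View pics/crop2.png

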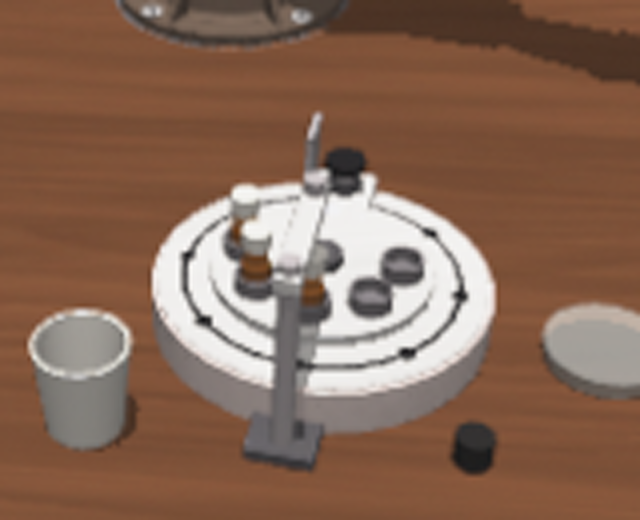

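Top view shows hub at crop (342,301) → px (235.5,210.3), cap at px (230.5,241.2), tab to the right of it (CCW side), next hole at px (254,235); nozzle post at the far side.

```bash
cat >> h.py <<'E'
def plan():
    pass
E
python3 - <<'E'
from h import *
np.set_printoptions(precision=4,suppress=True)
im=get('top')
h=np.array([[416,400],[463,318],[440,228],[271,205],[222,287],[247,377]])/4+[150,135]-.375
H=ray(im,h,.041);print(H)
c=H[:,:2].mean(0) # three opposite pairs
print('axis',c,np.linalg.norm(H[:,:2]-c,axis=1))
a=np.degrees(np.arctan2(*(H[:,:2]-c).T[::-1]));off=(a%45);print(a,off)
cap=ray(im,np.array([[322,425]])/4+[150,135]-.375,.083)[0];print('cap',cap,np.linalg.norm(cap[:2]-c),np.degrees(np.arctan2(cap[1]-c[1],cap[0]-c[0])))
print('hub',ray(im,np.array([[342,301]])/4+[150,135]-.375,.066))
E
```

```text
[[0.4712 0.0468 0.041 ]
 [0.5408 0.0055 0.041 ]
 [0.6188 0.0241 0.041 ]
 [0.6412 0.1702 0.041 ]
 [0.5708 0.213  0.041 ]
 [0.493  0.1917 0.041 ]]
axis [0.556  0.1086] [0.1049 0.1042 0.1052 0.1052 0.1055 0.1043]
[-143.9375  -98.3812  -53.3365   35.8653   81.9251  127.1186] [36.0625 36.6188 36.6635 35.8653 36.9251 37.1186]
cap [0.4521 0.1235 0.083 ] 0.10500184789480381 171.79571811061908
hub [[0.5557 0.1074 0.066 ]]
```

Request:
move_arm(series=[[1.3, -2.8, 0, 0, 0, 1.8], [1.3, -2.8, 0, 0, 0, 1.8], [1.3, -2.8, 0, 0, 0, 1.8], [1.3, -2.8, 0, 0, 0, 1.8], [1.3, -2.8, 0, 0, 0, 1.8], [1.3, -2.8, 0, 0, 0, 1.8], [1.3, -2.8, 0, 0, 0, 1.8], [1.3, -2.8, 0, 0, 0, 1.7]], grip=0)

```text
clock: 2.05
position: [0.3466, 0.351, 0.2459]
ee_rot: [0.231, 3.133, 0.001]
force: [0.5, 0.0, -0.3]
width: 0.35
```

Request:
move_arm(series=[[1.3, -2.8, 0, 0, 0, 0], [1.3, -2.8, 0, 0, 0, 0], [1.3, -2.8, 0, 0, 0, 0], [1.3, -2.8, 0, 0, 0, 0], [1.3, -2.8, 0, 0, 0, 0], [1.3, -2.8, 0, 0, 0, 0], [0, 0, 0, 0, 0, 0], [0, 0, 0, 0, 0, 0]])

```text
clock: 2.85
position: [0.4243, 0.1839, 0.2459]
ee_rot: [0.235, 3.133, 0.001]
force: [-0.4, 0.4, -0.3]
width: 0.003
```

Run:
```python
from h import *
np.set_printoptions(precision=4,suppress=True)
im=get('wrist');c=np.array([.556,.108]);a=np.radians(171.5);r=np.array([np.cos(a),np.sin(a)]);t=np.array([-r[1],r[0]])
cap=np.r_[c+.105*r,.083];tab=np.r_[c+.105*r+.024*t,.110]
a2=a+np.pi/4;nh=np.r_[c+.105*np.array([np.cos(a2),np.sin(a2)]),.041]
p=proj(im,[cap,tab,nh]);print(p)
for n in ['plunger_top']:
    for o in outline_of('wrist',n)[:2]:print(n,o['p'],o['rect'])
for q in p: cv2.circle(im['color'],tuple(int(v) for v in q),2,(0,255,0),-1)
save(im,'pics/w1.png')
```

```text
[[203.0793 214.9159]
 [175.9781 223.9683]
 [152.8793 225.7564]]
plunger_top 0.74 [188.7, 198.2, 29.3, 29.2]
```

View pics/w1.png

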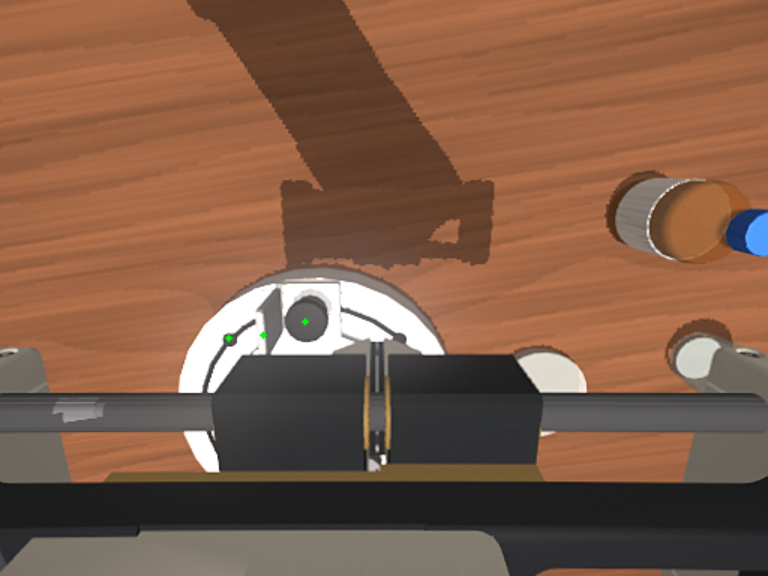

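Wrist view: cap at (203,213) px, prediction within 2 px; tab is on its left, as expected. Moving above it.

Request:
move_arm(series=[[0.7, -1.6, 0, 0, 0, 0], [0.7, -1.5, -1.0, 0, 0, 0], [0.7, -1.5, -2.0, 0, 0, 0], [0.6, -1.4, -2.0, 0, 0, 0], [0, 0, -2.0, 0, 0, 0], [0, 0, -2.0, 0, 0, 0], [0, 0, -1.8, 0, 0, 0], [0, 0, 0, 0, 0, 0]])

```text
clock: 3.75
position: [0.4495, 0.125, 0.1359]
ee_rot: [-0.229, -3.13, 0.002]
force: [-1.5, 0.4, 0.5]
width: 0.003
```

Run:
```python
from h import *
im=get('wrist');im2=get('scene');print(im['state']['position'])
a=cv2.resize(im['color'][130:330,60:360,::-1],None,fx=2,fy=2,interpolation=cv2.INTER_CUBIC)
cv2.imwrite('pics/w2.png',a)
b=cv2.resize(im2['color'][110:230,230:370,::-1],None,fx=5,fy=5,interpolation=cv2.INTER_CUBIC)
cv2.imwrite('pics/s2.png',b)
```

```text
[0.44946397 0.12496365 0.13590685]
```

View pics/w2.png

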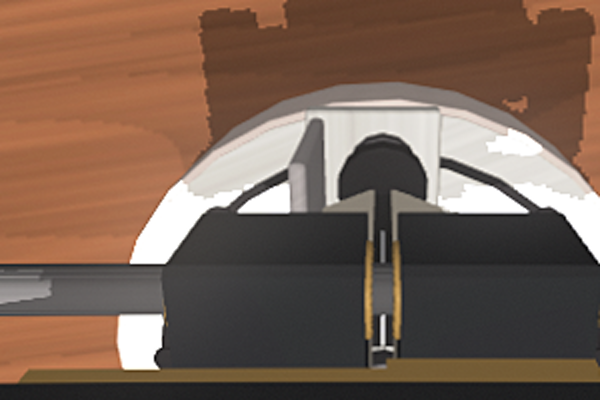

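View pics/s2.png

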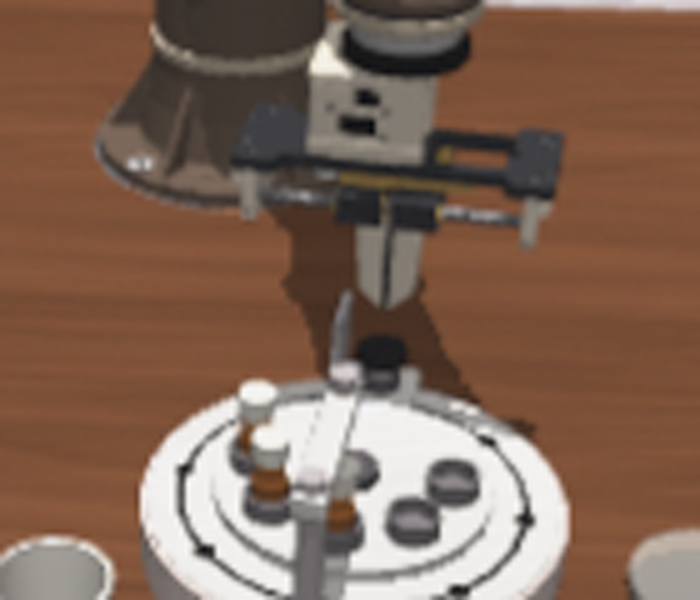

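Tips sit between tab and cap with the tab clear to the left. Fingers taper toward the tips. Going down.

Request:
move_arm(series=[[0.2, -0.2, -0.8, 0, 0, 0], [0, 0, -0.9, 0, 0, 0], [0, 0, -0.7, 0, 0, 0], [0, 0, 0, 0, 0, 0], [0, 0, 0, 0, 0, 0]])

```text
clock: 4.35
position: [0.453, 0.1221, 0.1136]
ee_rot: [-0.233, -3.132, 0.0]
force: [1.2, 0.4, 0.6]
width: 0.006
```

Request:
move_arm(series=[[0, 0, -0.3, 0, 0, 0], [0, 0, -0.3, 0, 0, 0], [0, 0, -0.3, 0, 0, 0], [0, 0, 0, 0, 0, 0], [0, 0, 0, 0, 0, 0]])

```text
clock: 4.85
position: [0.4531, 0.1222, 0.1047]
ee_rot: [-0.233, -3.133, 0.0]
force: [-0.7, -0.6, 0.5]
width: 0.006
```

Request:
move_arm(series=[[0, 0, -0.3, 0, 0, 0], [0, 0, -0.3, 0, 0, 0], [0, 0, 0, 0, 0, 0], [0, 0, 0, 0, 0, 0]])

```text
clock: 5.25
position: [0.4534, 0.1223, 0.0989]
ee_rot: [0.233, 3.132, 0.0]
force: [-0.2, -0.6, 3.5]
width: 0.006
```

Request:
move_arm(series=[[0, 0, -0.3, 0, 0, 0], [0, 0, -0.3, 0, 0, 0], [0, 0, 0, 0, 0, 0], [0, 0, 0, 0, 0, 0]])

```text
clock: 5.65
position: [0.4535, 0.1223, 0.093]
ee_rot: [0.233, 3.132, 0.001]
force: [-1.0, -0.2, 6.4]
width: 0.002
```

Request:
move_arm(series=[[0, 0, -0.1, 0, 0, 0], [0, 0, -0.1, 0, 0, 0], [0, 0, 0, 0, 0, 0], [0, 0, 0, 0, 0, 0]])

```text
clock: 6.05
position: [0.4537, 0.1226, 0.0921]
ee_rot: [0.233, 3.132, 0.002]
force: [-4.8, -0.5, 22.2]
width: 0.001
```

Request:
move_arm(series=[[-0.035, -0.27, -0.04, 0, 0, 1.5], [-0.03, -0.27, 0.04, 0, 0, 1.5], [-0.02, -0.27, 0, 0, 0, 1.5], [-0.01, -0.27, 0, 0, 0, 1.5], [0, -0.27, 0, 0, 0, 1.5], [0, -0.27, 0, 0, 0, 1.5], [0, 0, 0, 0, 0, 0]])

```text
clock: 6.75
position: [0.4528, 0.1062, 0.0921]
ee_rot: [-0.015, 3.14, 0.002]
force: [-4.3, -0.6, 23.3]
width: 0.006
```

Run:
```python
from h import *
im=get('top');s=im['state'];print(s['position'],s['force'],s['ee_rot'])
cv2.imwrite('pics/t3.png',cv2.resize(im['color'][165:265,180:290,::-1],None,fx=5,fy=5,interpolation=cv2.INTER_CUBIC))
```

```text
[0.45280753 0.1062047  0.09207345] [-4.27178644 -0.61652326 23.32287817] [-1.47959737e-02  3.13996676e+00  1.81155641e-03]
```

View pics/t3.png

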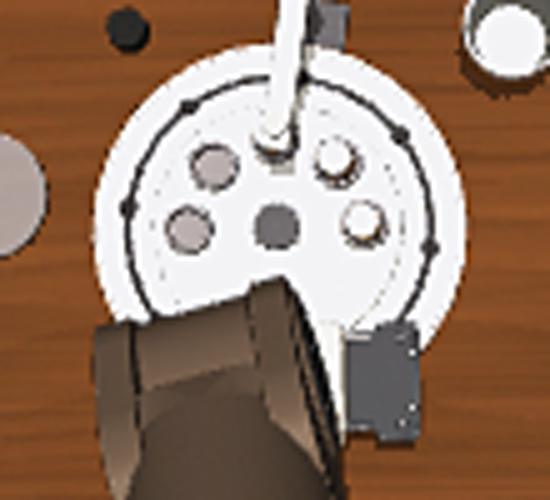

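Table has turned about 9° (sockets rotated relative to the hub). Now raising so the pin can ride, then pushing on the tab only.

Request:
move_arm(series=[[0, 0, 0.3, 0, 0, 0], [0, 0, 0.5, 0, 0, 0], [0, 0, 0.6, 0, 0, 0], [0, 0, 0.3, 0, 0, 0], [0, 0, 0, 0, 0, 0]])

```text
clock: 7.3
position: [0.4523, 0.1061, 0.1081]
ee_rot: [-0.014, 3.141, 0.0]
force: [-0.7, 0.4, -0.2]
width: 0.002
```

Request:
move_arm(series=[[0, -0.2, 0, 0, 0, 0], [0, -0.2, 0, 0, 0, 0], [0, -0.2, 0, 0, 0, 0], [0, -0.2, 0, 0, 0, 0], [0, 0, 0, 0, 0, 0]])

```text
clock: 7.8
position: [0.4524, 0.098, 0.1077]
ee_rot: [-0.014, 3.141, 0.0]
force: [-0.3, 1.0, -0.7]
width: 0.007
```

Request:
move_arm(series=[[0.03, -0.27, 0, 0, 0, 1.5], [0.037, -0.27, 0, 0, 0, 1.5], [0.044, -0.268, 0, 0, 0, 1.5], [0.051, -0.267, 0, 0, 0, 1.5], [0.058, -0.266, 0, 0, 0, 1.5], [0.065, -0.264, 0, 0, 0, 1.5], [0.072, -0.262, 0, 0, 0, 1.5], [0.078, -0.26, 0, 0, 0, 1.5]])

```text
clock: 8.6
position: [0.4566, 0.0772, 0.1078]
ee_rot: [-0.347, 3.122, 0.001]
force: [0.2, 6.3, -1.3]
width: 0.005
```

Run:
```python
from h import *
im=get('top');s=im['state'];p=s['position'];print(p,s['force'],s['ee_rot'],np.degrees(np.arctan2(p[1]-.108,p[0]-.556))%360,np.hypot(p[1]-.108,p[0]-.556))
cv2.imwrite('pics/t4.png',cv2.resize(im['color'][165:265,180:290,::-1],None,fx=5,fy=5,interpolation=cv2.INTER_CUBIC))
```

```text
[0.45660562 0.0771755  0.10776456] [ 0.18380022  6.32087146 -1.31957456] [-3.46848077e-01  3.12215049e+00  1.10168249e-03] 197.22987589587015 0.10406436874839625
```

View pics/t4.png

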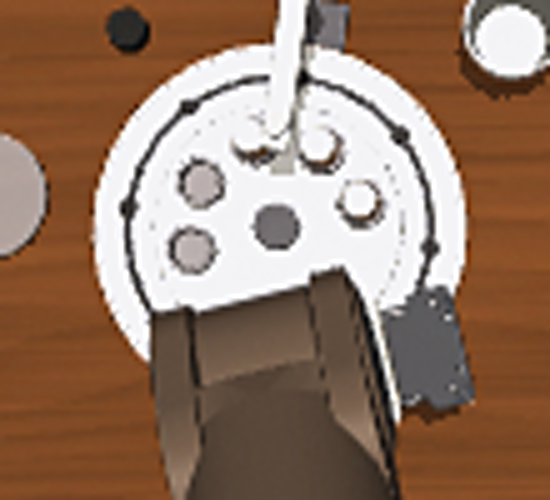

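Request:
move_arm(series=[[0.084, -0.259, 0, 0, 0, 1.5], [0.091, -0.256, 0, 0, 0, 1.5], [0.097, -0.254, 0, 0, 0, 1.5], [0.104, -0.251, 0, 0, 0, 1.5], [0.111, -0.248, 0, 0, 0, 1.5], [0.117, -0.245, 0, 0, 0, 1.5], [0.123, -0.242, 0, 0, 0, 1.5], [0.13, -0.239, 0, 0, 0, 1.5]])

```text
clock: 9.45
position: [0.465, 0.0571, 0.1078]
ee_rot: [0.671, -3.069, -0.001]
force: [-1.5, 7.0, 0.8]
width: 0.007
```

```bash
cat > ang.py <<'E'
from h import *
im=get('top');s=im['state'];p=s['position'];print(p,s['force'],s['ee_rot'],np.degrees(np.arctan2(p[1]-.108,p[0]-.556))%360,np.hypot(p[1]-.108,p[0]-.556))
# table angle from the empty sockets' dark rings: grey (low-saturation, mid-value) blobs at r=60 mm, z=73 mm
hsv=cv2.cvtColor(im['color'],cv2.COLOR_RGB2HSV)
m=((hsv[...,2]<205)&(hsv[...,2]>120)&(hsv[...,1]<60)).astype(np.uint8)
m=cv2.morphologyEx(m,cv2.MORPH_OPEN,np.ones((3,3),np.uint8))
n,l,st,ce=cv2.connectedComponentsWithStats(m)
for i in range(1,n):
    q=ray(im,[ce[i]],.073)[0];d=q[:2]-[.556,.108];r=np.hypot(*d)
    if .045<r<.075 and st[i,4]>20: print('blob',st[i,4],round(r,4),np.degrees(np.arctan2(d[1],d[0]))%360)
E
python3 ang.py
```

```text
[0.464978   0.05713832 0.10778466] [-1.45023232  7.03963178  0.8214833 ] [ 6.71108019e-01 -3.06893393e+00 -9.73157731e-04] 209.19578042805023 0.10426847366868253
blob 48 0.0569 71.67954492362841
blob 46 0.0579 119.01941535963094
```

Request:
move_arm(series=[[0.09, -0.158, 0, 0, 0, 1], [0.093, -0.156, 0, 0, 0, 1], [0.096, -0.155, 0, 0, 0, 1], [0.098, -0.153, 0, 0, 0, 1], [0.101, -0.151, 0, 0, 0, 1], [0.05, -0.075, 0, 0, 0, 0.5], [0, 0, 0, 0, 0, 0]])

```text
clock: 10.2
position: [0.4706, 0.0478, 0.1077]
ee_rot: [-0.813, 3.035, -0.001]
force: [-0.4, 2.0, 0.1]
width: 0.004
```

```bash
python3 ang.py
```

```text
[0.47056406 0.04775953 0.10769704] [-0.38530309  2.03153441  0.11809352] [-8.12885368e-01  3.03459151e+00 -6.34198488e-04] 215.18747856173943 0.10453809563681488
blob 42 0.0581 79.45660224148324
blob 43 0.0604 124.40867852686917
```

Request:
move_arm(series=[[0.042, -0.06, 0, 0, 0, 0.4], [0.042, -0.06, 0, 0, 0, 0.4], [0.043, -0.059, 0, 0, 0, 0.4], [0, 0, 0, 0, 0, 0]])

```text
clock: 10.65
position: [0.4716, 0.0462, 0.1077]
ee_rot: [0.845, -3.025, 0.0]
force: [-1.4, 0.3, 0.5]
width: 0.005
```

Request:
move_arm(series=[[0.043, -0.058, 0, 0, 0, 0.4], [0.044, -0.058, 0, 0, 0, 0.4], [0, 0, 0, 0, 0, 0]])

```text
clock: 10.95
position: [0.4726, 0.045, 0.1077]
ee_rot: [0.866, -3.02, 0.0]
force: [-0.3, 0.4, 0.3]
width: 0.002
```

```bash
python3 ang.py
```

```text
[0.47259871 0.04498296 0.10769592] [-0.28057924  0.43316305  0.33475608] [ 8.66050095e-01 -3.01978371e+00  4.36521146e-04] 217.0742669010369 0.10453192526035712
blob 39 0.0575 79.83884595082878
blob 43 0.0603 125.03229308427821
```

Request:
move_arm(series=[[0.044, -0.058, 0, 0, 0, 0.4], [0.044, -0.058, 0, 0, 0, 0.4], [0.044, -0.058, 0, 0, 0, 0.4], [0, 0, 0, 0, 0, 0]])

```text
clock: 11.4
position: [0.4742, 0.0434, 0.1078]
ee_rot: [-0.898, 3.01, -0.0]
force: [-0.4, 0.1, -0.1]
width: 0.005
```

Request:
move_arm(series=[[0.045, -0.057, 0, 0, 0, 0.4], [0.045, -0.057, 0, 0, 0, 0.4], [0, 0, 0, 0, 0, 0]])

```text
clock: 11.7
position: [0.4749, 0.0424, 0.1078]
ee_rot: [-0.919, 3.004, -0.0]
force: [0.2, 0.2, 0.7]
width: 0.004
```

```bash
python3 ang.py
python3 - <<'E'
from h import *
im=get('scene')
cv2.imwrite('pics/s5.png',cv2.resize(im['color'][150:250,240:360,::-1],None,fx=5,fy=5,interpolation=cv2.INTER_CUBIC))
E
```

```text
[0.47489426 0.0423921  0.10776934] [0.16067106 0.21433276 0.72774802] [-9.18952909e-01  3.00401994e+00 -6.99643962e-05] 218.97002247319526 0.10431939656228123
blob 42 0.0577 82.21870728275132
blob 51 0.0587 128.46302683080907
```

View pics/s5.png

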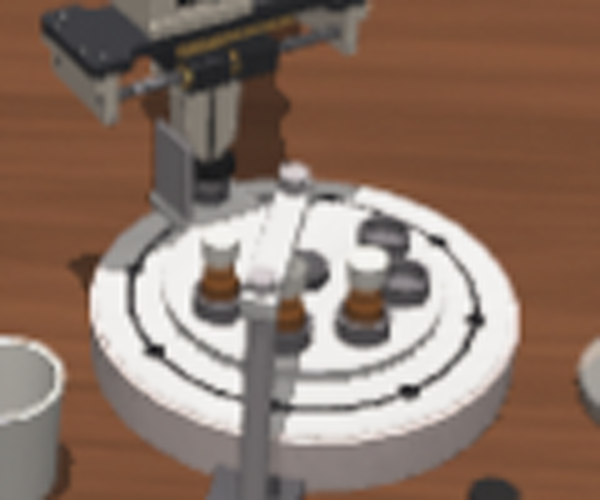

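```bash
cat > ov.py <<'E'
from h import *
import sys
C=np.array([.556,.108])
def pt(a,r,t,z):
    a=np.radians(a);u=np.array([np.cos(a),np.sin(a)]);return np.r_[C+r*u+t*np.array([-u[1],u[0]]),z]
def ov(im,img,th,x0,y0,s):
    a=171.5+th;L=[]
    for z,col in ((.083,(0,255,0)),(.0755,(0,0,255))):
        L.append(([pt(a,.105+.017*np.cos(q),.017*np.sin(q),z) for q in np.linspace(0,6.3,40)],col))
    L.append(([pt(a,r,t,z) for r,t,z in ((.085,.024,.11),(.125,.024,.11),(.125,.03,.11),(.085,.03,.11),(.085,.024,.11))],(255,0,255)))
    for k in (90,135,180,225,270): 
        L.append(([pt(a+k,.06+.0165*np.cos(q),.0165*np.sin(q),.073) for q in np.linspace(0,6.3,30)],(255,255,0)))
    for P,col in L:
        uv=(proj(im,P)-[x0,y0]+.5)*s-.5
        cv2.polylines(img,[np.int32(np.round(uv*8))],False,col,1,cv2.LINE_AA,3)
    return img
if __name__=='__main__':
    im=get('scene');th=float(sys.argv[1])
    A=ov(im,cv2.imread('pics/crop2.png'),0,220,140,4)[80:380,120:480]
    x0,y0=240,150
    B=cv2.resize(im['color'][y0:y0+90,x0:x0+90,::-1],None,fx=5,fy=5,interpolation=cv2.INTER_CUBIC)
    B=ov(im,B,th,x0,y0,5)
    A=cv2.copyMakeBorder(A[:,:350],0,450-300,0,0,cv2.BORDER_CONSTANT)
    cv2.imwrite(sys.argv[2],np.hstack([A,B]))
E
python3 ov.py 45 pics/o1.png
```

```text
(no output)
```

View pics/o1.png

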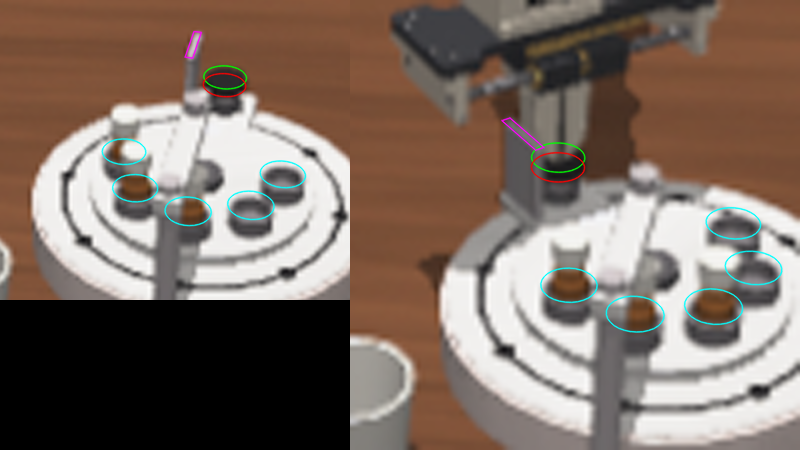

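Request:
move_arm(series=[[0.035, -0.043, 0, 0, 0, 0.3], [0.035, -0.043, 0, 0, 0, 0.3], [0, 0, 0, 0, 0, 0]])

```text
clock: 12.15
position: [0.4754, 0.0417, 0.1077]
ee_rot: [0.935, -2.999, -0.0]
force: [-1.3, 1.0, -0.0]
width: 0.005
```

```bash
python3 ang.py
```

```text
[0.47535219 0.04168626 0.1076929 ] [-1.2872281   0.95130301 -0.00379404] [ 9.34755232e-01 -2.99909123e+00 -3.43791308e-04] 219.42920878091283 0.10441064140109074
blob 42 0.0577 82.21870728275132
blob 50 0.0588 128.7044751351929
```

Request:
move_arm(series=[[0.035, -0.043, 0, 0, 0, 0.3], [0.035, -0.043, 0, 0, 0, 0.3], [0, 0, 0, 0, 0, 0]])

```text
clock: 12.5
position: [0.4761, 0.0407, 0.1077]
ee_rot: [0.95, -2.994, -0.0]
force: [-1.0, 0.4, -0.3]
width: 0.008
```

```bash
python3 ang.py
```

```text
[0.47612103 0.04074469 0.10770023] [-1.02571124  0.37504046 -0.2729164 ] [ 9.50428521e-01 -2.99424428e+00 -1.53013248e-04] 220.0962070546959 0.10442186857317903
blob 49 0.0578 84.116626196943
blob 44 0.0589 128.5694512805712
```

```bash
cat > rot.py <<'E'
from ov import *
from scipy.optimize import minimize_scalar
def polar(im,gray,x0,y0,s,angs):
    r=np.linspace(.040,.080,41);P=np.array([[pt(a,q,0,.073) for a in angs] for q in r])
    uv=((proj(im,P.reshape(-1,3))-[x0,y0]+.5)*s-.5).reshape(len(r),len(angs),2).astype(np.float32)
    return cv2.remap(gray.astype(np.float32),uv[...,0],uv[...,1],cv2.INTER_LINEAR)
def rot(n):
    im=get(n);ref,x0,y0=(('pics/crop.png',150,135) if n=='top' else ('pics/crop2.png',220,140))
    R=cv2.imread(ref,0);N=cv2.resize(cv2.cvtColor(im['color'],cv2.COLOR_RGB2GRAY),None,fx=4,fy=4,interpolation=cv2.INTER_CUBIC)
    A=np.arange(14,106,.5);a=polar(im,R,x0,y0,4,A)
    th=np.arange(36,54,.25);c=[np.corrcoef(a.ravel(),polar(im,N,0,0,4,A+t).ravel())[0,1] for t in th]
    i=int(np.argmax(c));p=np.polyfit(th[max(i-3,0):i+4],c[max(i-3,0):i+4],2)
    return -p[1]/2/p[0],max(c)
s=monitor.observe()
for n in ('top','scene'): print(n,rot(n))
print(s['clock'],s['force'],s['position'])
im=get('scene');x0,y0=262,165
g=cv2.resize(im['color'][y0:y0+40,x0:x0+40,::-1],None,fx=10,fy=10,interpolation=cv2.INTER_NEAREST);cv2.imwrite('pics/z1.png',ov(im,g,45,x0,y0,10))
E
python3 rot.py
```

```text
top (np.float64(45.74258491565965), np.float64(0.638790547200296))
scene (np.float64(45.74361986582424), np.float64(0.5141345558029635))
12.55 [-0.79214892  0.54771891  0.76912253] [0.47615368 0.04077466 0.10773896]
```

View pics/z1.png

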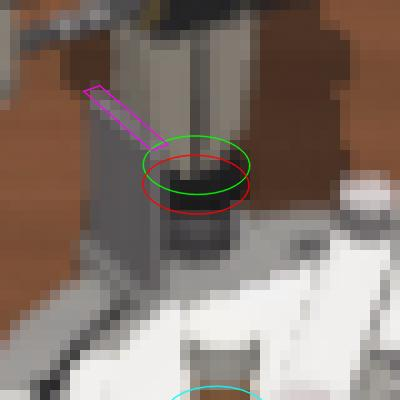

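Run:
```python
from rot import *
im=get('top')
N=cv2.imread('pics/t4.png',0);R=cv2.imread('pics/crop.png',0)
A=np.arange(14,106,.5);a=polar(im,R,150,135,4,A)
th=np.arange(10,34,.25);c=[np.corrcoef(a.ravel(),polar(im,N,180,165,5,A+t).ravel())[0,1] for t in th]
print('t4',th[np.argmax(c)],max(c),'tip 197.2')
im=get('scene');R=cv2.imread('pics/crop2.png',0);N=cv2.cvtColor(im['color'],cv2.COLOR_RGB2GRAY)
zs=np.arange(.110,.049,-.003)
# vertical profile on the cap/stem's camera side (stem ~ inward side of the cap)
for nm,g,x0,y0,s,t in (('start',R,220,140,4,0),('now',N,0,0,1,45)):
    u=((proj(im,[pt(171.5+t,.105,0,z) for z in zs])-[x0,y0]+.5)*s-.5).astype(np.float32)
    print(nm,[int(v) for v in cv2.remap(g,u[:,0].copy(),u[:,1].copy(),cv2.INTER_LINEAR).ravel()])
print([round(z*1000) for z in zs])
```

```text
top (np.float64(45.74930250057808), np.float64(0.6389051681063854))
scene (np.float64(45.77500574029772), np.float64(0.5139723428316747))
12.7 [-0.83645279 -0.08691904 -0.87099359] [0.47615234 0.04075889 0.1077245 ]
t4 22.75 0.8884996165233376 tip 197.2
start [86, 86, 87, 88, 89, 84, 65, 47, 43, 43, 43, 44, 43, 39, 28, 44, 76, 89, 73, 57, 56]
now [80, 77, 75, 75, 75, 74, 75, 76, 76, 73, 61, 43, 30, 29, 27, 45, 65, 79, 73, 63, 61]
[110, 107, 104, 101, 98, 95, 92, 89, 86, 83, 80, 77, 74, 71, 68, 65, 62, 59, 56, 53, 50]
```

Cap profile matches the sprung-up start profile, so the pin has dropped in at 45°. Backing off from the tab, then up.

Request:
move_arm(series=[[-0.13, 0.15, 0, 0, 0, 0], [-0.13, 0.15, 0.1, 0, 0, 0], [-0.06, 0.08, 0.5, 0, 0, 0], [0, 0, 1.5, 0, 0, 0], [0, 0, 3, 0, 0, 0], [0, 0, 3, 0, 0, 0], [0, 0, 3, 0, 0, 0], [0, 0, 2, 0, 0, 0]])

```text
clock: 13.75
position: [0.4735, 0.0446, 0.2413]
ee_rot: [-0.949, 2.992, -0.001]
force: [0.0, 0.2, 0.0]
width: 0.003
```

Request:
move_arm(series=[[-1, 3, 0, 0, 0, 0], [-1, 3, 0, 0, 0, 0], [-1, 3, 0, 0, 0, 0], [-1, 3, 0, 0, 0, 0], [-1, 3, 0, 0, 0, 0], [-1, 3, 0, 0, 0, 0], [-1, 3, 0, 0, 0, 0], [-1, 3, 0, 0, 0, 0]])

```text
clock: 14.55
position: [0.3924, 0.2857, 0.2393]
ee_rot: [-0.95, 2.994, 0.0]
force: [0.8, 0.1, -0.6]
width: 0.007
```

Run:
```python
from rot import *
im=get('scene');R=cv2.imread('pics/crop2.png',0);N=cv2.cvtColor(im['color'],cv2.COLOR_RGB2GRAY)
zs=np.arange(.110,.049,-.003)
for nm,g,x0,y0,s,t in (('start',R,220,140,4,0),('now',N,0,0,1,45)):
    u=((proj(im,[pt(171.5+t,.105,0,z) for z in zs])-[x0,y0]+.5)*s-.5).astype(np.float32)
    print(nm,[int(v) for v in cv2.remap(g,u[:,0].copy(),u[:,1].copy(),cv2.INTER_LINEAR).ravel()])
x0,y0=220,140
A=cv2.resize(im['color'][y0:y0+110,x0:x0+130,::-1],None,fx=3,fy=3,interpolation=cv2.INTER_CUBIC);A=ov(im,A,45,x0,y0,3)
t=get('top');B=cv2.resize(t['color'][155:265,180:310,::-1],None,fx=3,fy=3,interpolation=cv2.INTER_CUBIC);B=ov(t,B,45,180,155,3)
cv2.imwrite('pics/fin.png',np.hstack([A,B]))
```

```text
top (np.float64(45.65144203172648), np.float64(0.8550750261149549))
scene (np.float64(45.780708622663134), np.float64(0.5122456717863346))
14.55 [ 0.82356591  0.11408404 -0.55451304] [0.39242281 0.2856812  0.23926567]
start [86, 86, 87, 88, 89, 84, 65, 47, 43, 43, 43, 44, 43, 39, 28, 44, 76, 89, 73, 57, 56]
now [87, 89, 90, 91, 92, 84, 65, 50, 44, 44, 44, 45, 43, 38, 29, 45, 66, 79, 73, 63, 61]
```

View pics/fin.png

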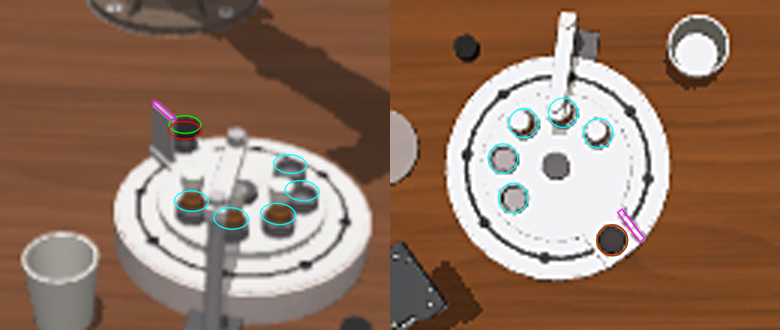

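```bash
python3 -c "
from cell import workorder;print(workorder.sign_off())"
```

```text
the job is handed in; nothing more can be done
None
```

The turntable now sits at the next hole with the plunger sprung back up, and the job is handed in. I pressed the plunger to its stop (about 22 N on the wrist) and turned the table about 9° with the plunger held in. I then lifted the fingertips so the pin could ride, and pushed only the tab around to the hole. The motion took about 15 s of the 38 s allowed.

**Last checks, with the hand withdrawn:**
- **Plunger:** its height profile in the scene camera matches the sprung-up profile at the start.
- **Table angle:** image matching gave 45.7° (top camera) and 45.8° (scene camera). I put the 0.7° excess over 45° down to calibration and the lock's play. The overlay drawn for exactly 45° fits the tab, cap and sockets in both cameras.
- **Vials and bench:** all three vials are in their sockets, one of them under the nozzle. The cup and stopper show no sign of having moved. The other bystanders I did not check individually.
- **Hand:** it is clear of everything, with no force on it beyond sensor noise.

**Weaker evidence:** I saw no sharp force rise when the pin locked, and no reading was above about 2 N over the last few degrees. An earlier, rougher socket measurement scattered by 2–3°. That the table is locked rests on the plunger height and the measured angle.

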